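Click a reagent cartridge into its docking lane

ROBOT

A 7-joint arm with a two-finger parallel gripper is mounted at the origin on the work surface. World frame = base frame: x ahead of the robot, y to its left, z up, the work surface at z = 0. Lengths are in m, angles in rad, forces in N, time in s.
With the tool pointing down it reaches from about 0.4 to 0.85 m from the base axis. Payload 6.9 kg.
Tool frame: the origin (TCP) lies midway between the tips of the shut fingers; the grasp point (between the pads) lies 19 mm behind it; z points along the fingers, y is the line along which they close (so a half turn about z gives the same grasp; the last joint's range is limited). The gripper opens to 85 mm and grips with 20 to 120 N. Pads are 22 mm wide; open, the fingers measure 114 mm over their backs; the gripper's body (76 mm by 85 mm) begins 54 mm behind the grasp point. The pads swing forward as they close: fully open they stand 13 mm farther back than shut.
Start: joints at [1.397, 0.507, -0.238, 1.5, 0.126, 1.149, -0.155], TCP at [0.173, -0.601, 0.231] pointing down, gripper open.
Joint ranges: [-3.08, 3.08], [-0.24, 2.05], [-1.43, 1.35], [0, 2.5], [-1.52, 4.66], [0.17, 1.96], [-2.89, 2.89]. Speed limits (rad/s): [2.39, 2.39, 3.14, 3.14, 3.14, 3.14, 3.14].

INTERFACE

Orientations are given as a unit quaternion [x, y, z, w].
In Python, from cell import arm, effector, optics, sign_off gives the robot as it stands. Calls block until the motion is done:
- arm.reach(position, orientation): joint-space move of the TCP to a pose.
- arm.move_linear(position, orientation=None, v=0.15, max_force=None): straight line of the TCP; orientation=None keeps the orientation; v is the mean speed in m/s. With max_force (N) it stops when the force on the tool has changed by that much, and returns True; else False.
- arm.move_joints(angles): joint-space move.
- effector.set_gripper(opening, grasp_force=None): opening from 0.0 (shut) to 1.0 (fully open); grasp_force is the grip in N (None keeps the last); returns when the fingers have stopped.
- arm.dwell(seconds).
- arm.inverse_kinematics(position, orientation): joint angles nearest the present ones, or None.
- arm.state(): the state.
- optics.grab_frame(name): name is "scene" or "side" or "wrist"; returns a dict with "frame" (400x640x3 uint8, red, green, blue), "fx", "fy", "cx", "cy" (pixels), "R" (3x3) and "t" (3): a world point X has camera coordinates R X + t. Camera axes: x right, y down, z forward; pixel columns grow to the right and rows downward; lengths in m; the calibration is good to about 2 mm. A picture is of the moment at which its call begins. There is no depth.
A pose or a line that the arm cannot do raises arm.PlanningError and nothing moves.
- sign_off(): hands the job in; it is judged then, once.
The state is a dict: "time": time; "joints": joint angles; "dq": joint speeds; "tau": joint torques, N m; "eef_pos": TCP position; "tool_rot": TCP orientation; "contact_force": force on the tool from outside, world axes, zero at the start; "moment": the same for the moment, N m; "finger_gap": opening from 0.0 (shut) to 1.0 (fully open); "grip_force": force on a finger pad.
Only numpy, scipy, OpenCV 4.12 (cv2) and the standard library are available. Lean on these libraries where they do the work, as an engineer would, in place of code of your own. Each camera call takes 0.05 s, during which the arm holds its last target. There are 200 camera calls.

TASK

Load the white reagent cartridge into the docking lane on the bench: set it down in the flared mouth, flat and nose first, then slide it gently along the lane until the sprung side pawl has been pushed aside and has snapped shut again in the cartridge's notch, so that it cannot come back out. While sliding, never ram it or force it against the dock with more than 35 N. Leave the other things on the bench where they are, and let go at the end.

Things in the scene. Friction and masses are not known exactly. Their poses are not given: they have to be found in the camera images.
- cartridge: reagent cartridge, loose, white plastic, 0.14 to 0.28 kg: a foot 90 (x) x 60 (y) x 16 mm high carrying an upper body 80 x 34 mm up to 50 mm high, two rows of foil discs on top. Grip the upper body across its 34 mm width. Origin: centre of the underside; +x to the nose (nose at x = +45 mm, tail at -45 mm). Starts in one of two places shared with the tip box.
- notch (a point): middle of the notch's open side, at the left (+y) edge of the cartridge's foot (cartridge frame x = -1, y = 30, z = 8 mm). The notch is 11 mm deep, runs from x = -17 to +15 mm and through the foot's full height; the right edge has none.
- dock: docking lane, fixed. Grey base plate x = -150 to +120, y = -45 to +65 mm, its top at z = 8 mm is the lane's floor. Origin: on the bench under the lane's centre line, z up, +x the insertion direction, open mouth at -x. Straight walls 63 mm apart, tops at z = 32 mm, from x = -30 to +70 mm (gap for the pawl on the left). Sliding the cartridge takes 1 to 3 N, the pawl 3 to 7 N more.
- mouth (a point): on the floor at the mouth, on the centre line (dock x = -100, z = 8 mm). Here two low flared guides (tops at z = 22 mm) are 88 mm apart and narrow to 63 mm at dock x = -30 mm. Set down with its origin near dock x = -105 mm the cartridge is clear of walls and pawl.
- lips (a point): between two lips that overhang the lane's floor (dock x = 45, z = 26.5 mm, their underside, 2.5 mm above the foot). They reach to 20 mm from the centre line, from dock x = 40 (left) and 6 mm (right) to 70 mm, so the cartridge must be slid in, not lowered in.
- stop (a point): mid setting of the sprung rubber buffer's face (dock x = 52, z = 16 mm) in front of a cross block. Buffer, block and pawl share a slide clamped anywhere within 16 mm either way in x; that shift is not reported: feel it. Buffer force 1 N at first touch, 4 N when it bottoms 12.5 mm farther on a hard stop; then force rises steeply. After the click it presses the cartridge back on the pawl.
- pawl (a joint): angle (rad) of the sprung steel pawl on the lane's left (+y) side: 0 shut, about 0.16 held aside by the foot's edge; closes by itself. Its tip points to +x, 22.5 mm from the centre line, at dock x = 30 mm in mid setting. Then the nose begins to lift it at cartridge origin dock x = -33, it clicks into the notch at 15 and the buffer bottoms at 19.5 mm; all move with the slide.
- tip_box: tip box, grey and white plastic, 75 x 55 x 54 mm, loose; origin centre of underside. Bystander.
- bottle: closed white bottle, 56 mm across, 110 mm high, loose; origin centre of underside. Bystander.
- amber: amber glass bottle, 48 mm across, 85 mm high, loose; origin centre of underside. Bystander.
- tube_rack: grey rack with tubes, 190 x 75 x 78 mm, loose; origin centre of underside. Bystander.
- pipette: micropipette lying down, 250 mm long, 22 mm thick, loose; origin on the bench below its middle, x along it. Bystander.
- waste_tray: open white tray, 140 x 100 x 50 mm, loose; origin centre of underside. Bystander.
- beaker: glass beaker, 64 mm across, 80 mm high, loose; origin centre of underside. Bystander.

How it is judged:
On the way, in this order (a step that is already met when the one before it is completed fails the run):
1. the cartridge stands flat in the mouth of the lane, nose first and in line, its nose still short of the pawl (x of cartridge in the frame of dock between -0.15 and -0.024 m and y of cartridge in the frame of dock between -0.014 and 0.014 m and z of cartridge in the frame of dock between 0.003 and 0.013 m and angle between the x axis of cartridge and the x axis of dock, either way round below 0.25 rad and value of joint pawl below 0.04 rad), for 0.1 s.
2. the cartridge's edge holds the pawl aside (value of joint pawl above 0.1 rad and x of cartridge in the frame of dock above -0.05 m and y of cartridge in the frame of dock between -0.006 and 0.006 m and z of cartridge in the frame of dock between 0.003 and 0.013 m), for 0.05 s.
At the end, for the whole second after the job is handed in: the cartridge lies flat in the lane (tilt under 0.06 rad, within 4 mm of the centre line, within 0.07 rad of its direction), its origin no more than 8 mm short of the dock's origin, the pawl is shut in its notch (under 0.05 rad), and it is at rest (x of cartridge in the frame of dock above -0.008 m and y of cartridge in the frame of dock between -0.004 and 0.004 m and z of cartridge in the frame of dock between 0.003 and 0.013 m and angle between the x axis of cartridge and the x axis of dock, either way round below 0.07 rad and angle between cartridge's own z axis and vertical below 0.06 rad and value of joint pawl below 0.05 rad and linear speed of cartridge below 0.01 m/s); the robot touches nothing.
It fails at once if while it is slid in (origin beyond dock x = -70 mm) the cartridge presses on the dock with more than 35 N (x of cartridge in the frame of dock above -0.07 m and z of cartridge in the frame of dock below 0.05 m and contact force between cartridge and dock above 35 N).
It fails at once if another thing on the bench is moved by more than 25 mm (distance of any of tip_box, bottle, amber, tube_rack, pipette, waste_tray, beaker from where it was at the start of the episode above 0.025 m).
It also fails if it takes over 67 s, if anything falls off the work surface, if the arm or the gripper's body presses on something with over 40 N, if the wrist force passes 120 N, or if a joint passes its speed limit or range.

## Working session

There is one attempt and no reset: what is moved stays moved. The work goes in short steps, each a Python script; the robot and the scene stay as the last script left them, time stands still between calls to the robot, and variables do not carry over. Pictures are saved under pics/ and viewed, at most 10 in all, crops included, and the job is handed in when it is done.

```bash
mkdir -p pics; python3 - <<'E'
from cell import arm,optics
import cv2,pickle
for n in("scene","side"):
    f=optics.grab_frame(n);pickle.dump(f,open(n+'.pkl','wb'));cv2.imwrite(f'pics/{n}.png',f["frame"][...,::-1])
    print(n,f["fx"],f["fy"],f["cx"],f["cy"],f["R"],f["t"])
s=arm.state();print(s)
E
```

```text
scene 415.6483616386189 415.6483616386189 322.94115226749307 198.08479774272652 [[-0.72431491  0.68929062  0.01569543]
 [ 0.52959979  0.57079752 -0.62746653]
 [-0.4414657  -0.44617107 -0.77848533]] [ 0.40982163 -0.23130479  1.61089237]
side 397.0192681742923 397.0192681742923 319.03832176920343 196.21643452562338 [[-8.72260590e-01 -4.89040949e-01 -6.43529696e-04]
 [-3.33267800e-01  5.95383328e-01 -7.31061739e-01]
 [ 3.57902273e-01 -6.37461876e-01 -6.82311014e-01]] [0.46184212 0.24341963 1.03126048]
{'time': 0.1, 'joints': array([ 1.39649437,  0.50827451, -0.23752159,  1.50104151,  0.12570757,
        1.14886836, -0.15478741]), 'dq': array([ 6.84576830e-04, -1.25544674e-03, -1.31171912e-03, -3.64047193e-03,
       -7.66097766e-04, -7.16530446e-05,  3.55026671e-04]), 'tau': array([-4.47403683e-03, -6.21837831e+01, -2.19393566e+00, -2.50207150e+01,
        1.26536441e-02,  7.91896367e-03, -1.02627820e-05]), 'eef_pos': array([ 0.17240439, -0.60028944,  0.23050038]), 'tool_rot': array([ 9.90228115e-01,  1.39454790e-01, -1.28855884e-04, -7.91177321e-04]), 'contact_force': array([-0.08041418,  0.06291972,  0.54958864]), 'moment': array([-0.01245942,  0.00442641,  0.00456564]), 'grip_force': 0.0, 'finger_gap': 1.0011969036726953}
```

View pics/scene.png

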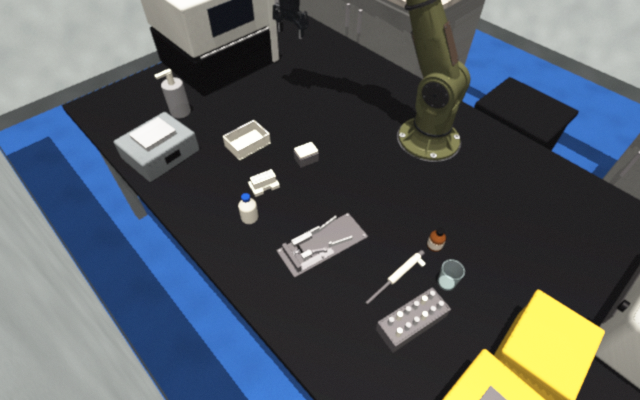

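View pics/side.png

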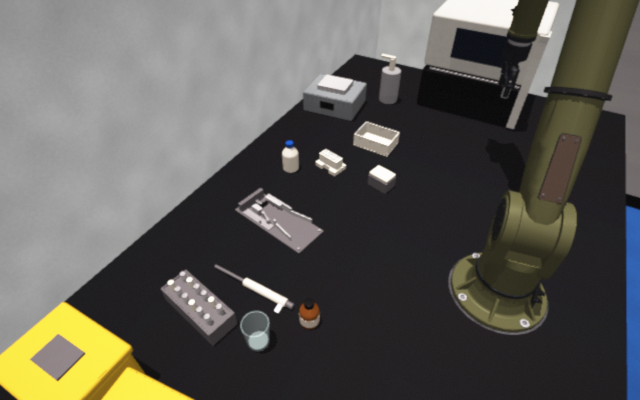

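The scene view shows the cartridge at about (264,183), tip box (307,154) and dock around (322,243). The side view has the cartridge at (331,161) and dock (280,220). I'll enlarge these areas.

```bash
cat >h.py <<'E'
import numpy as np,cv2,pickle
def ray(f,u,v,z):
    R=np.array(f["R"]);t=np.array(f["t"]);d=R.T@np.array([(u-f["cx"])/f["fx"],(v-f["cy"])/f["fy"],1]);c=-R.T@t
    return c+d*(z-c[2])/d[2]
E
python3 - <<'E'
from h import *
a=pickle.load(open('scene.pkl','rb'));b=pickle.load(open('side.pkl','rb'))
A=cv2.resize(a["frame"][165:285,240:380],None,fx=4,fy=4,interpolation=2)[:, :]
B=cv2.resize(b["frame"][140:260,225:355],None,fx=4,fy=4,interpolation=2)
m=np.hstack([A,B]);m=cv2.resize(m,(800,int(m.shape[0]*800/m.shape[1])));cv2.imwrite('pics/m.png',m[...,::-1])
for n,p in dict(cart=(264,183),tip=(307,154),dock=(322,243),l=(288,260)).items():print(n,ray(a,*p,0.03))
for n,p in dict(cart=(331,161),tip=(381,178),dock=(280,220)).items():print(n,ray(b,*p,0.03))
E
```

```text
cart [ 0.62395694 -0.23068137  0.03      ]
tip [ 0.42327816 -0.23420135  0.03      ]
dock [0.64565497 0.07906048 0.03      ]
l [0.75998296 0.05358138 0.03      ]
cart [ 0.61317614 -0.23432132  0.03      ]
tip [ 0.42611687 -0.23466574  0.03      ]
dock [0.61203    0.08863407 0.03      ]
```

View pics/m.png

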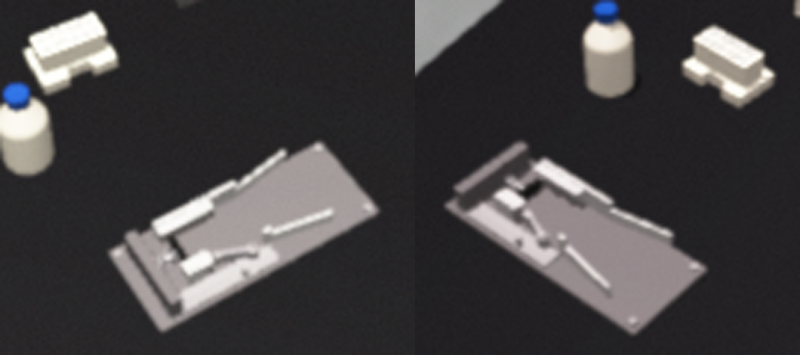

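The dock's block is at the far end, so insertion is roughly along world +x, with the pawl on the +y side. The cartridge's notch also faces roughly +y, so its nose points roughly +x. Next I'll look closer with the wrist camera.

```bash
python3 - <<'E'
from cell import arm,optics
from h import *
ims=[]
for n,p in dict(wd=(0.60,0.07,0.34),wc=(0.57,-0.232,0.30)).items():
    arm.reach(p,[1,0,0,0]);arm.dwell(0.3);f=optics.grab_frame("wrist");pickle.dump(f,open(n+'.pkl','wb'));ims.append(f["frame"]);cv2.imwrite(f'pics/{n}.png',f["frame"][...,::-1])
    s=arm.state();print(s["time"],s["eef_pos"],s["contact_force"],-np.array(f["R"]).T@f["t"])
E
```

```text
3.275 [0.60003297 0.06978941 0.33998177] [-0.91861384 -0.698825   -0.13886345] [0.67478969 0.07028921 0.48201832]
4.7917 [ 0.57031102 -0.23115989  0.30018558] [-0.48751789 -0.18732776  0.06916245] [ 0.64508594 -0.23014524  0.44233618]
```

View pics/wd.png

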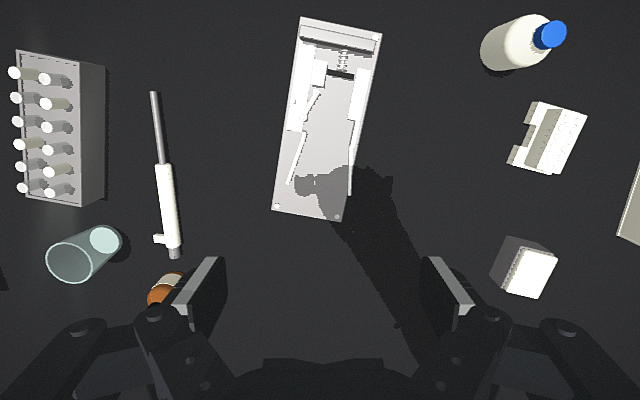

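View pics/wc.png

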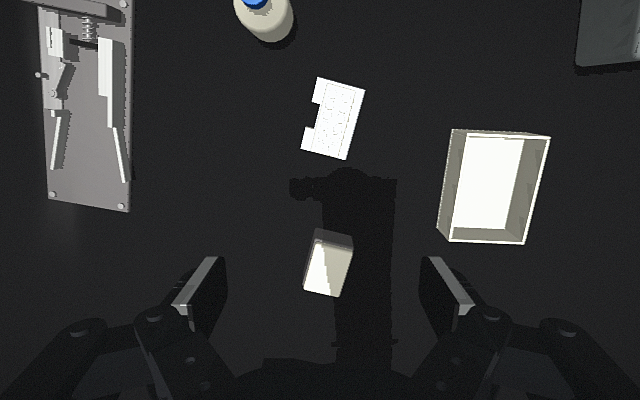

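Wrist view 1 shows the plate corners near (272,209), (341,222), (382,33) and (301,15), with the block at the top. Wrist view 2 has the cartridge around (335,118), notch on the left (+y), so its nose is up (+x). I'll enlarge both for corner picking.

```bash
python3 - <<'E'
from h import *
a=pickle.load(open('wd.pkl','rb'));b=pickle.load(open('wc.pkl','rb'))
A=cv2.resize(a["frame"][5:230,262:392],None,fx=2.6,fy=2.6,interpolation=2)
B=cv2.resize(b["frame"][65:173,290:380],None,fx=5,fy=5,interpolation=2);B=np.clip(B.astype(float)*0.9,0,255).astype('uint8')
h=max(A.shape[0],B.shape[0]);P=lambda x:np.pad(x,((0,h-x.shape[0]),(0,0),(0,0)))
m=np.hstack([P(A),P(B)]);print(m.shape,A.shape,a["fx"]);cv2.imwrite('pics/m2.png',m[...,::-1])
W=lambda f,l,z:[ray(f,*p,z)[:2].round(4) for p in l]
print(W(a,[(272,209),(341,222),(382,33),(301,15)],.008))
print(W(b,[(318,77),(302,150),(366,90),(346,160)],.016))
print(W(b,[(318,77),(302,150),(366,90),(346,160)],.05))
E
```

```text
(585, 788, 3) (585, 338, 3) 329.5418740514288
[array([0.5125, 0.1472]), array([0.4912, 0.042 ]), array([ 0.7547, -0.0075]), array([0.7758, 0.0977])]
[array([ 0.6687, -0.2247]), array([ 0.5799, -0.2037]), array([ 0.6538, -0.2837]), array([ 0.5668, -0.261 ])]
[array([ 0.6668, -0.2252]), array([ 0.5851, -0.2058]), array([ 0.6531, -0.2794]), array([ 0.5731, -0.2585])]
```

View pics/m2.png

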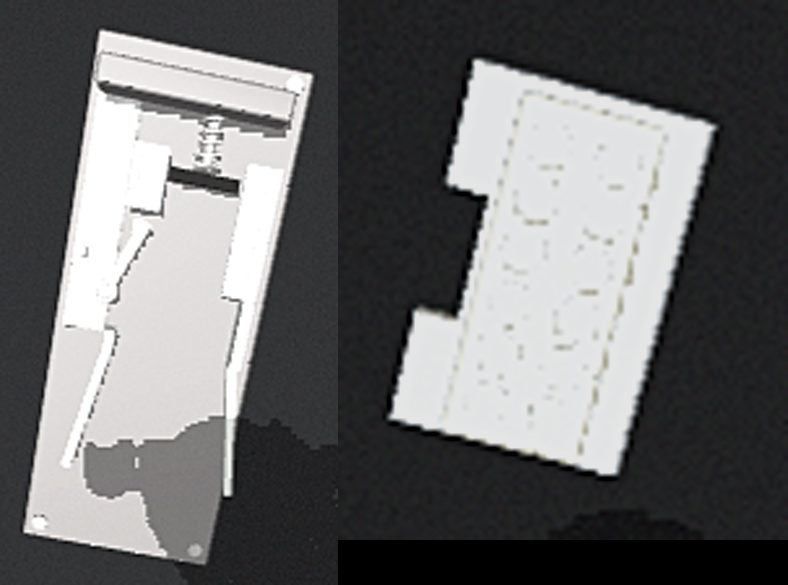

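```bash
cat >>h.py <<'E'
from scipy.spatial.transform import Rotation as Ro
def fit(L,Wd):
    L=np.array(L,float);Wd=np.array(Wd)[:,:2];l=L-L.mean(0);w=Wd-Wd.mean(0)
    a=np.arctan2((l[:,0]*w[:,1]-l[:,1]*w[:,0]).sum(),(l*w).sum());c,s=np.cos(a),np.sin(a);M=np.array([[c,-s],[s,c]])
    t=Wd.mean(0)-M@L.mean(0);print('fit',t,a,'res mm',((L@M.T+t-Wd)*1e3).round(1).tolist());return t,a,M
def quat(a):return (Ro.from_euler('z',a)*Ro.from_euler('x',np.pi)).as_quat()
E
python3 - <<'E'
from h import *
from cell import arm,effector,optics
a=pickle.load(open('wd.pkl','rb'));b=pickle.load(open('wc.pkl','rb'))
td,ad,Md=fit([(-.15,.065),(-.15,-.045),(.12,-.045),(.12,.065)],[ray(a,*p,.008) for p in[(270.5,208.5),(341.3,221.6),(381.7,32.8),(300.2,15.9)]])
tc,ac,Mc=fit([(.045,.03),(.045,-.03),(-.045,.03),(-.045,-.03)],[ray(b,*p,.016) for p in[(316.8,76.4),(365.2,89.6),(300,148.2),(345.8,159.6)]])
pickle.dump((td,ad,Md),open('dock.pkl','wb'))
q=quat(ac);effector.set_gripper(0.85)
arm.reach([*tc,.13],q);arm.move_linear([*tc,.027],q,v=.08,max_force=10)
effector.set_gripper(0.0,grasp_force=30);s=arm.state();print(s["time"],s["eef_pos"],s["finger_gap"],s["grip_force"])
print(arm.move_linear([*tc,.13],v=.1));s=arm.state();print(s["finger_gap"],s["grip_force"],s["contact_force"])
q=quat(ad);p=td+Md@[-.108,0]
arm.reach([*p,.13],q);f=optics.grab_frame("wrist");cv2.imwrite('pics/held.png',f["frame"][...,::-1]);print(arm.state()["time"],p)
E
```

```text
fit [0.64657347 0.05804804] -0.1876813197614413 res mm [[-2.0, 0.5], [-1.0, 0.2], [1.1, -1.5], [1.9, 0.8]]
fit [ 0.61830615 -0.24196516] -0.24775963333070458 res mm [[-0.1, -0.6], [0.3, 0.6], [-0.2, -0.7], [-0.1, 0.7]]
7.6917 [ 0.61852028 -0.24196826  0.02737986] 0.3853600485661389 31.597453951835632
False
0.39399509243939274 31.06752634048462 [-0.409467    0.17087897 -2.08101857]
10.175 [0.54047001 0.07819883]
```

View pics/held.png

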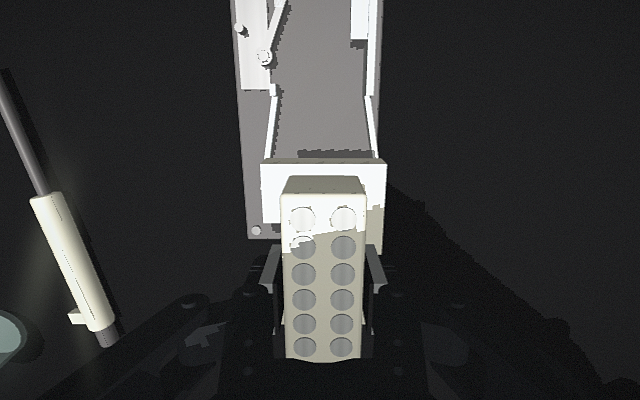

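Held square to the gripper and centred on the lane (cartridge about x=323, lane about x=320). I'll set it down, then push its tail with the shut fingers so the flared guides can centre it.

```bash
python3 - <<'E'
from h import *
from cell import arm,effector,optics
td,ad,Md=pickle.load(open('dock.pkl','rb'));D=lambda x,z:[*(td+Md@[x,0]),z]
print(arm.move_linear(D(-.108,.034),v=.06,max_force=4),arm.state()["eef_pos"])
effector.set_gripper(0.7);arm.dwell(.3);arm.move_linear(D(-.108,.13),v=.12)
effector.set_gripper(0.0,grasp_force=30);arm.reach(D(-.20,.13),quat(ad))
f=optics.grab_frame("wrist");pickle.dump(f,open('wp.pkl','wb'));cv2.imwrite('pics/placed.png',f["frame"][...,::-1]);print(arm.state()["time"])
E
```

```text
True [0.54038448 0.07817629 0.03530346]
14.3917
```

View pics/placed.png

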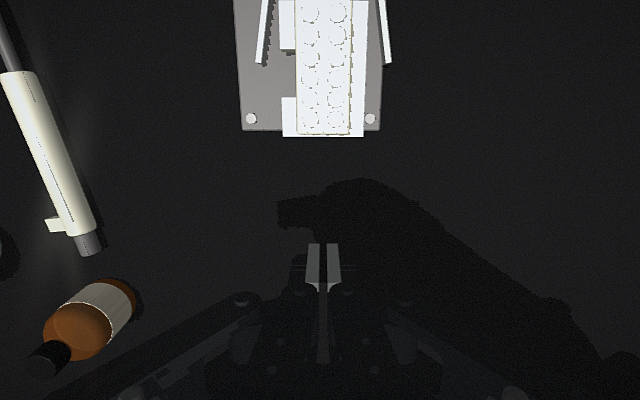

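It sits flat and in line, foot centre at x≈323 and tail edge at v≈136. Now the push.

```bash
python3 - <<'E'
from h import *
from cell import arm,effector,optics
td,ad,Md=pickle.load(open('dock.pkl','rb'));D=lambda x,z:[*(td+Md@[x,0]),z]
arm.move_linear(D(-.20,.014),v=.1,max_force=10)
f0=np.array(arm.state()["contact_force"])
def rep():
    s=arm.state();print(round(s["time"],2),'x,y mm',((np.array(s["eef_pos"][:2])-td)@Md*1e3).round(1),'F',(Md.T@(np.array(s["contact_force"])-f0)[:2]).round(1))
rep();x=-.17;hit=arm.move_linear(D(x,.014),v=.04,max_force=12);rep()
while not hit and x<-.112: x+=.03;hit=arm.move_linear(D(x,.014),v=.03,max_force=12);rep()
while not hit and x<-.012:
    x+=.005;hit=arm.move_linear(D(x,.014),v=.015,max_force=11);rep()
    if Md[:,0]@(np.array(arm.state()["contact_force"])-f0)[:2]<-17:break
f=optics.grab_frame("wrist");cv2.imwrite('pics/push.png',f["frame"][...,::-1])
E
```

```text
15.7 x,y mm [-199.7    0.2] F [0. 0.]
16.6 x,y mm [-170.3   -0. ] F [-0.2  1.2]
17.75 x,y mm [-139.8    0. ] F [-0.2  0.7]
18.9 x,y mm [-109.8   -0. ] F [-0.3  1.1]
19.38 x,y mm [-104.7    0. ] F [-0.4  1.2]
19.87 x,y mm [-99.7   0. ] F [-0.8  1.4]
20.35 x,y mm [-94.7   0. ] F [-0.8  2.3]
20.83 x,y mm [-89.7   0. ] F [-0.4  2.5]
21.32 x,y mm [-84.8  -0.1] F [-0.5  1.6]
21.8 x,y mm [-80.7  -0.1] F [-5.4  0.9]
22.28 x,y mm [-75.   -0.1] F [-4.2  0.9]
22.77 x,y mm [-69.3  -0.1] F [-1.6  1.3]
23.25 x,y mm [-64.5   0.1] F [-1.3  1.3]
23.73 x,y mm [-59.7   0. ] F [-1.4  0.8]
24.22 x,y mm [-54.6  -0.1] F [-1.9  1.2]
24.7 x,y mm [-49.6  -0. ] F [-1.7 -0.5]
25.18 x,y mm [-44.8  -0. ] F [-2.  -0.1]
25.67 x,y mm [-40.7  -0.1] F [-5.6  0.5]
26.15 x,y mm [-36.   -0.1] F [-5.9  1.1]
26.63 x,y mm [-32.3   0. ] F [-9.8  0.8]
26.89 x,y mm [-33.2  -0.3] F [-3.3 -0. ]
```

View pics/push.png

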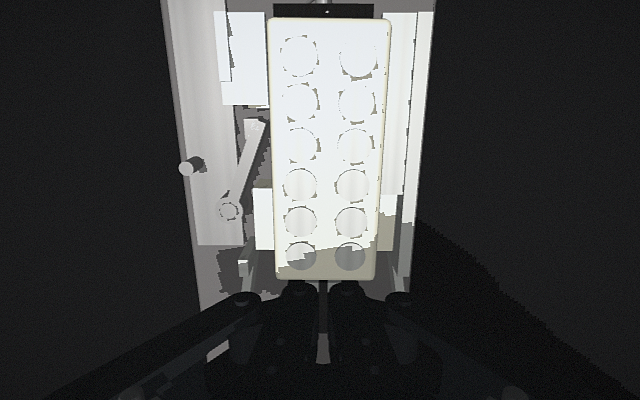

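The pawl began to lift at TCP −82 mm and the buffer touched at about −41 mm. The run stopped around −32 mm, with the pawl arm lying from (230,210) to (258,125), seemingly in the notch. I'll push on in fine steps to the hard stop to make sure.

```bash
python3 - <<'E'
from h import *
from cell import arm,effector,optics
td,ad,Md=pickle.load(open('dock.pkl','rb'));D=lambda x,z:[*(td+Md@[x,0]),z]
def rep():
    s=arm.state();F=(Md.T@np.array(s["contact_force"])[:2]);print(round(s["time"],2),'x',((np.array(s["eef_pos"][:2])-td)@Md*1e3).round(1),'F',F.round(1));return F[0]
F0=rep()
for x in np.arange(-.0325,-.0195,.001):
    h=arm.move_linear(D(x,.014),v=.008,max_force=15)
    if rep()<F0-13 or h:break
arm.move_linear(D(-.06,.014),v=.03);rep()
arm.move_linear(D(-.15,.014),v=.15);arm.move_linear(D(-.15,.20),v=.15)
arm.reach(D(-.07,.22),quat(ad));arm.dwell(.2)
f=optics.grab_frame("wrist");pickle.dump(f,open('we.pkl','wb'))
cv2.imwrite('pics/end.png',f["frame"][...,::-1]);rep()
E
```

```text
26.94 x [-33.3  -0.3] F [-2.4  0. ]
27.32 x [-33.1  -0.2] F [-4.4 -0.9]
27.6 x [-32.4  -0.3] F [-6.4 -1.8]
27.88 x [-32.3  -0.5] F [-8.  -2.1]
28.15 x [-32.2  -0.6] F [-9.5 -1.2]
28.43 x [-32.2  -0.5] F [-14.1  -1.5]
28.7 x [-32.1  -0.6] F [-16.4  -2.2]
29.93 x [-59.8  -0. ] F [ 1.2 -0.7]
32.75 x [-70.9   0.2] F [-0.1  0.3]
```

View pics/end.png

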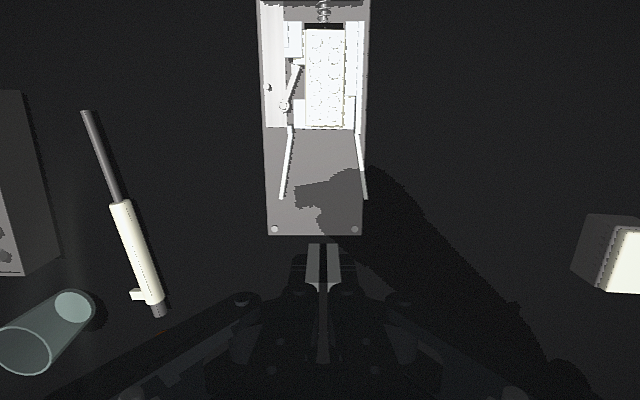

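```bash
python3 - <<'E'
from h import *
td,ad,Md=pickle.load(open('dock.pkl','rb'))
a=pickle.load(open('wd.pkl','rb'));e=pickle.load(open('we.pkl','rb'))
for n,f,ps in(('shut ref',a,[(303,116.4),(319.3,93)]),('now',e,[(285,105),(300.5,64)])):
    P=[(ray(f,*p,.024)[:2]-td)@Md*1e3 for p in ps];d=P[1]-P[0];print(n,np.round(P,1).tolist(),'ang',np.arctan2(-d[1],d[0]))
print('tail',[((ray(e,*p,.024)[:2]-td)@Md*1e3).round(1) for p in[(299,128),(352,129)]])
g=cv2.cvtColor(e["frame"],cv2.COLOR_RGB2GRAY)[54:116:2,276:312]
for r,row in zip(range(54,116,2),g):print(r,''.join(' .:-=+*#%@'[min(9,v//26)] for v in row))
g=cv2.cvtColor(a["frame"],cv2.COLOR_RGB2GRAY)[84:126:2,292:328]
for r,row in zip(range(84,126,2),g):print(r,''.join(' .:-=+*#%@'[min(9,v//26)] for v in row))
E
```

```text
shut ref [[-3.8, 38.5], [29.9, 22.4]] ang 0.4470257271947338
now [[-4.0, 37.7], [33.6, 21.7]] ang 0.40264397098842425
tail [array([-26.3,  24.4]), array([-27.2, -29. ])]
54 @@@@@@@@@@@@@@@@@@@@@@@@@@*@@%@@@@@@
56 @@@@@@@@@@@@@@@@@@@@@@@@@@#*@%@@@@@@
58 @@@@@@@@@==+-:::.********@@@@%@@@%@@
60 @@@@@@@@@++*-:-::@@@@@@@@@@@@%@@@@%@
62 @@@@@@@@@*+**-:++@@@@@@@@@@@@%@@@@@@
64 @@@@@@@@@++++++@@*+@%#######@%@@@@@@
66 @@@@@@@@@=+*+++@@@@@@@@@=:::=#@@@@@@
68 @@@@@@@@@*+++++%@@@@@@@+=*-:=#@@@@@@
70 @@@@@@@@@*+*+*+%@@@@@@@=::+**%@@@%@@
72 @@@@@@@@@*:+*++%@@@@@%=:-::+*#@@@%@@
74 @@@@@@@@@%*++++*@@@@@*:::+*+*%@@@@@@
76 @@@@@@@@@#++++*@@@@@*:::+*++*#@@@@#@
78 @@@@@@@@@#++++%@@@@@=:::+*++*#@@@@@@
80 @@@@@@@@@#-++%@@@@@+::***+++*%@@@@@@
82 @@@@@@@@@#-+*@@@@@*:::+*++++*%@@@@@%
84 @@@@@@@@@%==@@@@@@=::+*+++++*#@@@%@@
86 @@@@@@@@@%+%@@@@@=::::+*++++*%@@@@@@
88 @@@@@@@@@%*@@@@@*:-:+*++++++*#@@@@@@
90 @@@@@@@@@@@@@@@*:::+**++++++*%@@@@@@
92 @@@@@@@@@@@@@@@=:-:+*+++++++*#@@@@@@
94 @@@@@@@@@@@@@@+::***+++*++++*%@@@@@@
96 @@@@@@@@@@@@@*::+**+++++++++*%@@@@@@
98 @@@@@@@@@@@@*:::++++++++++++*#@@@@@@
100 @@@@@@
[... 470 characters left out ...]
%%%%%%%
92 @@@@@@@@@@@@@@@@%%%%%@@@@@@@@%%%%%%%
94 @@@@@@@@@@@@@@@@@%%%@@@@@@@=-%%%%%%%
96 @@@@@@@@@@@@@@@@%%%%@@@@@%-%@%%%%%%%
98 @@@@@@@@@@@@@@@%%%%@@@@@*-%%%%%%%%%%
100 @@@*@@@@@@@@@@@*%%@@@@@+%@%%%%%%%%%%
102 @@@*@@@@@@@@@@@%@@@@@@=%@%%%%%%%%%%%
104 @@@@@@@@@@@@@@@@@@@@@==%%%%%%%%%%%%%
106 @@@@@@@@@@@@@@@@@@@*%%%%%%%%%%%%%%%%
108 @@@@@@@@@@@@@@@@@@*-%%%%%%%%%%%%%%%%
110 @@@@@@@@@@@@@@@@@+-%%%%%%%%%%%%%%%%%
112 @@@@@@@@@@@@@@@@=%%%%%%%%%%%%%%%%%%%
114 @@@@@@@@@@@@@@%-%@%%%%%%%%%%%%%%%%%%
116 @@@@@@@@@@@@@@@+%%%%%%%%%%%%%%%%%%%%
118 @@@@@@@%@@@@@@@=%%%%%%%%%%%%%%%%%%%%
120 @@@@@@@@@@@@@+-=%%%%%%%%%%%%%%%%%%%%
122 @@@@@@@@@@@%%@@%%%%%%%%%%%%%%%%%%%%%
124 @@@@@@@@@@@*#%%%%%%%%%%%%%%%%%%%%%%%
```

The pawl tip is at y≈22 mm, its shut position, inside the notch and against the front shoulder. The cartridge origin is at dock x≈+18 mm, and the gripper is clear.

```bash
python3 -c "
from cell import sign_off
print(sign_off())"
```

```text
the job is handed in; nothing more can be done
None
```

The cartridge is in the docking lane with the pawl snapped shut in its notch, the gripper is clear and the job is handed in; the highest push force I read was about 16 N, and no verdict came back.

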